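# Swap the full backup drive in a two-bay dock

## Robot

A 6-joint arm with a two-finger parallel gripper is mounted at the origin on the work surface. World frame = base frame: x ahead of the robot, y to its left, z up, the work surface at z = 0. Lengths are in m, angles in rad, forces in N, time in s.
With the tool pointing down it reaches from about 0.35 to 0.975 m from the base axis. Payload 4.9 kg.
Tool frame: the origin (TCP) lies midway between the tips of the shut fingers; the grasp point (between the pads) lies 19 mm behind it; z points along the fingers, y is the direction in which the jaws open and shut (so a half turn about z gives the same grasp; the last joint's range is limited). The gripper opens to 85 mm and grips with 20 to 120 N. Pads are 22 mm wide; open, the fingers measure 114 mm over their backs; the gripper's body (76 mm by 85 mm) begins 54 mm behind the grasp point. The pads swing forward as they close: fully open they stand 13 mm farther back than shut.
Start: joints at [1.019, 0.053, 1.613, -0, 1.476, -0.119], TCP at [0.262, 0.567, 0.231] pointing down, gripper open.
Joint ranges: [-3.01, 3.01], [-1.01, 2.22], [0.06, 2.58], [-1.02, 4.17], [0.09, 2.62], [-3.14, 3.14]. Speed limits (rad/s): [2.57, 2.57, 3.14, 3.14, 3.14, 3.14].

## Interface

Orientations are given as [roll, pitch, yaw] about the fixed x, y, z axes, in that order (R = Rz(yaw) Ry(pitch) Rx(roll)).
In Python, from station import r, viewer, ticket gives the robot as it stands. The module is installed in compiled form; this text tells all that it offers.
- The arm moves only by the shell command python3 -m pendant 'ROWS'. ROWS is a JSON object of lists of equal length, an entry for each row: "xyz": the shift along the tool's x, y, z in cm, a list of three; "spin": the turn about the tool's z in degrees; "hand": the closure, from -1 (fully open) to 1 (shut), so that 0 is half open. In form: {"xyz": [[dx, dy, dz], ...], "spin": [spin, ...], "hand": [hand, ...]}. A call has 1 to 20 rows; each row is the pose to reach, as a shift and turn from the pose commanded when the call began, along the tool's axes at that moment; what a row does not reach only later rows make up. A row lasts 1/8 s, in which the tool goes at most 62.5 mm and 10.7 degrees, less where a joint would pass 70% of its speed; a pose out of reach is approached as far as the arm can. A call with a gripper value outside its range is refused whole. The fingers move at their own pace and stop on an object; the grip force is fixed at half the most. Time passes only in rows, so rows that repeat a pose let the fingers close. It gives the time, the measured TCP pose, the force and the opening at its end, in the units of the state.
- r.sense(): the state, without advancing time (a new reading comes with each control period).
- viewer.grab_frame(name): name is "scene" or "top"; returns a dict with "color" (384x512x3 uint8, red, green, blue), "fx", "fy", "cx", "cy" (pixels), "rvec" (rotation vector, rad) and "tvec" (3), from world to camera coordinates, as OpenCV has them. Camera axes: x right, y down, z forward; pixel columns grow to the right and rows downward; lengths in m; the calibration is good to about 2 mm. A picture is of the moment at which its call begins. There is no depth.
- ticket.finish_job(): hands the job in, once; it reports no verdict.
The state is a dict: "t": time; "joints": joint angles; "qd": joint speeds; "effort": joint torques, N m; "eef_pos": TCP position; "tool_rot": TCP orientation; "contact_force": force on the tool from outside, world axes, zero at the start; "torque": the same for the moment, N m; "gripper_width": finger opening in m.
Only numpy, scipy, OpenCV 4.12 (cv2) and the standard library are available. Lean on these libraries where they do the work, as an engineer would, in place of code of your own. Each camera call takes 0.05 s, during which the arm holds its last target.

## Task

The backup dock on the desk holds two drive cartridges, and the one with the red handle is full: flip the switch in front of its bay off (towards you, the robot's side), then lift it out and set it down flat in the walnut tray without dropping it. Take the empty white-handled cartridge from the desk, press it down firmly into the freed bay until it is flush with the dock, let go, and flip that bay's switch back on. The green-handled cartridge is still recording: leave it and its switch alone, and leave everything else on the desk where it is.

Things in the scene. Friction and masses are not known exactly. Their poses are not given: they have to be found in the camera images.
- red_cartridge: Drive cartridge, about 0.2 kg: dark grey casing 78 x 56 x 20 mm (x, y, z), on it a red handle rib 50 mm long (x), 12 mm wide (y), 25 mm high, its top about 44 mm above the underside, and two red stripes. Origin: centre of the underside; z up. The same either way round. The full one. It starts in the left or the right bay of the dock, the green one in the other.
- green_cartridge: Drive cartridge, about 0.2 kg: dark grey casing 78 x 56 x 20 mm (x, y, z), on it a green handle rib 50 mm long (x), 12 mm wide (y), 25 mm high, its top about 44 mm above the underside, and two green stripes. Origin: centre of the underside; z up. The same either way round. Still recording, in the other bay: leave it.
- white_cartridge: Drive cartridge, about 0.2 kg: dark grey casing 78 x 56 x 20 mm (x, y, z), on it a white handle rib 50 mm long (x), 12 mm wide (y), 25 mm high, its top about 44 mm above the underside, and two white stripes. Origin: centre of the underside; z up. The same either way round. The empty one. It starts lying flat on the desk to the robot's left; it and the blue one may have changed places.
- blue_cartridge: Drive cartridge, about 0.2 kg: dark grey casing 78 x 56 x 20 mm (x, y, z), on it a blue handle rib 50 mm long (x), 12 mm wide (y), 25 mm high, its top about 44 mm above the underside, and two blue stripes. Origin: centre of the underside; z up. The same either way round. Lies flat on the desk near the white one. A bystander, not needed: leave it where it is.
- dock: Black fixed slab 210 x 270 x 28 mm. Origin: centre of its underside; x away from the robot, y to the robot's left, turned by its yaw. Two bays open upwards, 82 x 60 mm (x, y), 20 mm deep, mouth chamfered 3 mm: a cartridge fits with 2 mm to spare each side, rib along x, casing flush with the dock's top. Centres x +35, y +65 (left) and -65 mm (right); each bay's switch at x -70 mm.
- bay_left (a point): Centre of the floor of the dock's left (+y) bay, 8 mm above the dock's underside, 20 mm below its top; a fully seated cartridge has its origin here. Axes as the dock's.
- bay_right (a point): The same for the right (-y) bay.
- switch_left (a joint): Angle (rad) of the paddle switch of the left bay: 0 leans to the robot (-x of the dock) = off, 1.0 leans to the bay (+x) = on; stops at both ends. Counts as off below 0.2 and as on above 0.8. It stays where it is left; a push of about 2 N near its tip moves it. Starts on.
- switch_right (a joint): The same for the right bay. Starts on.
- switch_left_tip (a point): Middle of the free end of the left orange paddle: 8 mm thick (x), 22 mm wide (y), 42 mm long from its pivot, which lies 31 mm above the dock's underside at x = -70, y = +65 mm in the dock's frame and turns about the dock's y. Upright at 0.5 rad; the end moves 20 mm to either side.
- switch_right_tip (a point): The same for the right paddle (pivot at y = -65 mm).
- tray: Fixed dark walnut tray, open on top, 150 x 130 mm (x, y), 26 mm high, walls and floor 5 mm. Origin: centre of its underside. To the robot's right. The red cartridge goes here, flat on the floor.
- tray_in (a point): Centre of the tray's inner floor, 5 mm above its underside; axes as the tray's.
- mug: Blue mug, 82 mm across, 92 mm high. Origin under its centre. A bystander, not needed: leave it where it is.
- mouse: Black round computer mouse, 64 mm across, 33 mm high. Origin under its centre. A bystander, not needed: leave it where it is.
- stapler: Red and black stapler, 130 x 36 x 42 mm. Origin under its centre. A bystander, not needed: leave it where it is.
- power_bank: Flat black power bank, 140 x 68 x 16 mm. Origin under its centre. A bystander, not needed: leave it where it is.
- figurine: Wooden figurine, 52 mm across, 74 mm high. Origin under its centre. A bystander, not needed: leave it where it is.
- notebook: Blue notebook, 150 x 210 x 14 mm. Origin under its centre. A bystander, not needed: leave it where it is.

How it is judged:
On the way, in this order (a step that is already met when the one before it is completed fails the run):
1. the switch of the red cartridge's bay is off while the red cartridge still sits in that bay (((horizontal distance between red_cartridge and bay_left below 0.012 m and z of red_cartridge in the frame of bay_left below 0.004 m and value of joint switch_left below 0.2 rad) or (horizontal distance between red_cartridge and bay_right below 0.012 m and z of red_cartridge in the frame of bay_right below 0.004 m and value of joint switch_right below 0.2 rad))), for 0.1 s.
2. the red cartridge lies flat in the tray, released (z of red_cartridge in the frame of tray_in between -0.004 and 0.004 m and x of red_cartridge in the frame of tray_in between -0.05 and 0.05 m and y of red_cartridge in the frame of tray_in between -0.05 and 0.05 m and angle between red_cartridge's own z axis and vertical below 0.1 rad and contact force between red_cartridge and the fingers below 0.1 N and linear speed of red_cartridge below 0.03 m/s and value of joint any of switch_left, switch_right below 0.2 rad), for 0.2 s.
3. the white cartridge is pressed firmly (over 5 N on the dock) and flush into the freed bay, that bay's switch still off ((((horizontal distance between white_cartridge and bay_left below 0.004 m and z of white_cartridge in the frame of bay_left below 0.0025 m and angle between the x axis of white_cartridge and the x axis of dock, either way round below 0.08 rad and angle between white_cartridge's own z axis and vertical below 0.06 rad) and value of joint switch_left below 0.2 rad and contact force between white_cartridge and dock above 5 N) or ((horizontal distance between white_cartridge and bay_right below 0.004 m and z of white_cartridge in the frame of bay_right below 0.0025 m and angle between the x axis of white_cartridge and the x axis of dock, either way round below 0.08 rad and angle between white_cartridge's own z axis and vertical below 0.06 rad) and value of joint switch_right below 0.2 rad and contact force between white_cartridge and dock above 5 N))).
At the end, for the whole second after the job is handed in: White cartridge flush in the bay where the red one was (4 mm of its centre, 2.5 mm of its floor, 4 degrees of square), green likewise in its own bay, both switches on (over 0.8 rad), red flat on the tray's floor (4 mm in height), all released and at rest ((((horizontal distance between white_cartridge and bay_left below 0.004 m and z of white_cartridge in the frame of bay_left below 0.0025 m and angle between the x axis of white_cartridge and the x axis of dock, either way round below 0.08 rad and angle between white_cartridge's own z axis and vertical below 0.06 rad) and (horizontal distance between green_cartridge and bay_right below 0.004 m and z of green_cartridge in the frame of bay_right below 0.0025 m and angle between the x axis of green_cartridge and the x axis of dock, either way round below 0.08 rad and angle between green_cartridge's own z axis and vertical below 0.06 rad) and value of joint each of switch_left, switch_right above 0.8 rad) or ((horizontal distance between white_cartridge and bay_right below 0.004 m and z of white_cartridge in the frame of bay_right below 0.0025 m and angle between the x axis of white_cartridge and the x axis of dock, either way round below 0.08 rad and angle between white_cartridge's own z axis and vertical below 0.06 rad) and (horizontal distance between green_cartridge and bay_left below 0.004 m and z of green_cartridge in the frame of bay_left below 0.0025 m and angle between the x axis of green_cartridge and the x axis of dock, either way round below 0.08 rad and angle between green_cartridge's own z axis and vertical below 0.06 rad) and value of joint each of switch_right, switch_left above 0.8 rad)) and z of red_cartridge in the frame of tray_in between -0.004 and 0.004 m and x of red_cartridge in the frame of tray_in between -0.05 and 0.05 m and y of red_cartridge in the frame of tray_in between -0.05 and 0.05 m and angle between red_cartridge's own z axis and vertical below 0.1 rad and contact force between each of red_cartridge, white_cartridge and the fingers below 0.1 N and linear speed of each of red_cartridge, white_cartridge below 0.03 m/s); the robot touches nothing.
It fails at once if the green cartridge is moved by more than 10 mm (distance of green_cartridge from where it was at the start of the episode above 0.01 m).
It fails at once if the switch of the green cartridge's bay is moved towards off (below 0.7 rad) ((horizontal distance between green_cartridge and bay_left below 0.012 m and value of joint switch_left below 0.7 rad) or (horizontal distance between green_cartridge and bay_right below 0.012 m and value of joint switch_right below 0.7 rad)).
It fails at once if the red or the white cartridge is dropped (falls free faster than 0.8 m/s, about 3 cm) ((contact force between red_cartridge and the fingers below 0.05 N and linear speed of red_cartridge above 0.8 m/s) or (contact force between white_cartridge and the fingers below 0.05 N and linear speed of white_cartridge above 0.8 m/s)).
It fails at once if a bystander on the desk is shifted by more than 20 mm (distance of any of blue_cartridge, mug, mouse, stapler, power_bank, figurine, notebook from where it was at the start of the episode above 0.02 m).
It also fails if it takes over 64 s, if anything falls off the work surface, if the arm or the gripper's body presses on something with over 40 N, if the wrist force passes 120 N, or if a joint passes its speed limit or range.

## Working session

There is one attempt and no reset: what is moved stays moved. The work goes in short steps, Python scripts to look and compute and a shell command to move; the robot and the scene stay as the last step left them, time stands still between calls to the robot, and variables do not carry over. Pictures are saved under pics/ and viewed, and the job is handed in when it is done.

```bash
mkdir -p pics; cat > h.py <<'E'
import numpy as np, cv2
from station import r, viewer, ticket
def grab(n,fn=None):
    f=viewer.grab_frame(n)
    if fn: cv2.imwrite('pics/'+fn,f['color'][:,:,::-1])
    return f
def ray(f,u,v):
    R=cv2.Rodrigues(np.array(f['rvec'],float))[0];t=np.array(f['tvec'],float).ravel()
    d=R.T@np.array([(u-f['cx'])/f['fx'],(v-f['cy'])/f['fy'],1.]);return -R.T@t,d
def onz(f,u,v,z):
    c,d=ray(f,u,v);return c+d*(z-c[2])/d[2]
def proj(f,p):
    return cv2.projectPoints(np.array(p,float).reshape(-1,3),np.array(f['rvec'],float),np.array(f['tvec'],float),np.array([[f['fx'],0,f['cx']],[0,f['fy'],f['cy']],[0,0,1.]]),None)[0].reshape(-1,2)
E
python3 - <<'E'
from h import *
for n in('scene','top'):
    f=grab(n,n+'0.png'); print(n,ray(f,256,192),f['fx'])
s=r.sense();print(s)
E
```

```text
scene (array([ 1.09632633, -0.71390719,  0.93210824]), array([-0.44610719,  0.60233477, -0.66202996])) 438.73875376241386
top (array([0.31963757, 0.04946135, 1.7922884 ]), array([ 0.10089853,  0.02776708, -0.9949649 ])) 458.81365359681104
{'t': 0.1, 'joints': array([ 1.01903978e+00,  5.33331135e-02,  1.61417414e+00,  2.99686260e-05,
        1.47601646e+00, -1.19015575e-01]), 'qd': array([-0.00092743,  0.00117265, -0.00356483, -0.00126381,  0.00086116,
       -0.00091592]), 'effort': array([ 1.89909956e-04, -3.94903636e+01, -3.71361780e+01, -1.06981017e-04,
        3.90465197e-03, -8.59239123e-06]), 'eef_pos': array([0.2617978 , 0.56689392, 0.23014934]), 'tool_rot': array([-3.13967879e+00, -2.58901620e-04,  2.70884856e+00]), 'contact_force': array([-0.62735675, -0.16896   , -0.97286462]), 'torque': array([-0.02133866, -0.03854439, -0.0147963 ]), 'gripper_width': 0.08537766142677015}
```

View pics/scene0.png

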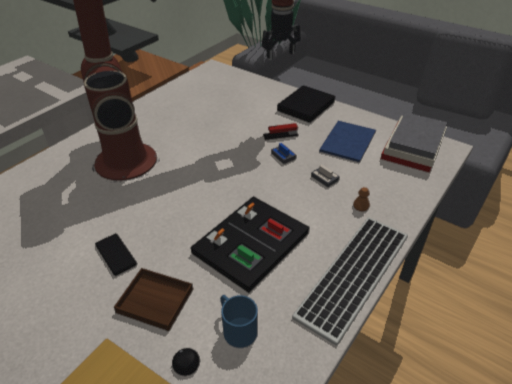

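View pics/top0.png

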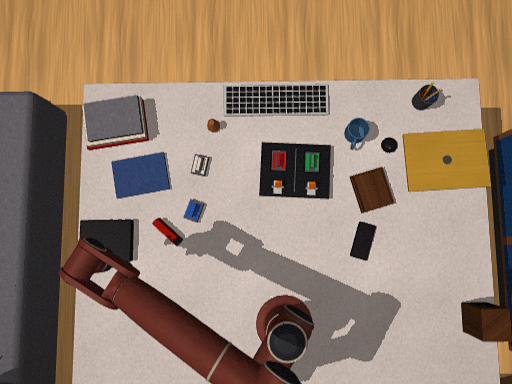

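The top view shows red at (278,160) in the left bay, green at (312,161) in the right, white at about (200,164) and blue at about (195,210). The tray is at (372,189). I'll zoom in and measure.

```bash
python3 - <<'E'
import cv2,numpy as np
a=cv2.imread('pics/top0.png')[130:235,150:410];b=cv2.imread('pics/scene0.png')[130:335,110:380]
cv2.imwrite('pics/topz.png',cv2.resize(a,None,fx=3,fy=3,interpolation=cv2.INTER_CUBIC))
cv2.imwrite('pics/scz.png',cv2.resize(b,None,fx=2.9,fy=2.9,interpolation=cv2.INTER_CUBIC))
E
```

```text
(no output)
```

View pics/topz.png

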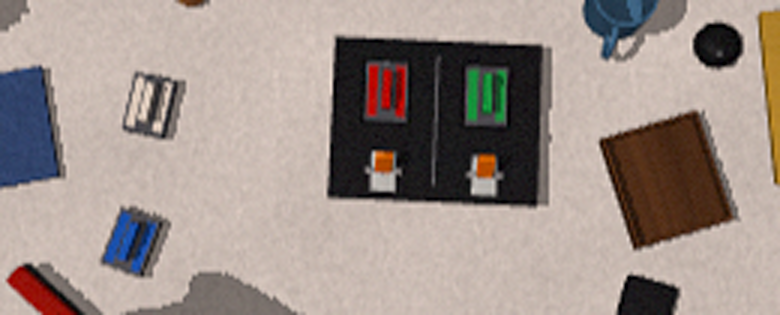

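View pics/scz.png

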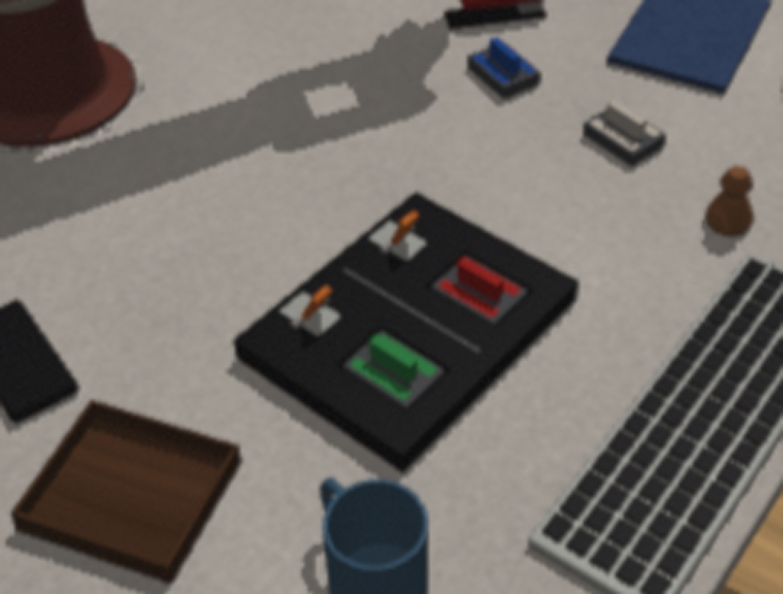

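```bash
cat >> h.py <<'E'
def sil(f,mask,near,zc,amin=60):
    m=mask.astype(np.uint8)*255
    k=4
    m=cv2.GaussianBlur(cv2.resize(m,None,fx=k,fy=k,interpolation=cv2.INTER_LINEAR),(0,0),2)
    m=(m>127).astype(np.uint8)
    cs=cv2.findContours(m,cv2.RETR_EXTERNAL,cv2.CHAIN_APPROX_NONE)[0]
    out=[]
    for c in cs:
        if cv2.contourArea(c)<amin*k*k: continue
        M=cv2.moments(c);u=((M['m10']/M['m00'])+.5)/k-.5;v=((M['m01']/M['m00'])+.5)/k-.5
        if np.hypot(u-near[0],v-near[1])>near[2]: continue
        P=(c.reshape(-1,2)+.5)/k-.5
        W=np.array([onz(f,*p,zc)[:2] for p in P])
        rc=cv2.minAreaRect((W*1000).astype(np.float32))
        out.append((np.round(onz(f,u,v,zc)*1000,1),'px',(round(u,1),round(v,1)),'rect',np.round(rc[0],1),np.round(rc[1],1),round(rc[2],1)))
    return out
E
python3 - <<'E'
from h import *
t=grab('top');s=grab('scene')
for n,f,ps in(('top',t,dict(dock=(296,170,25),white=(201,164,12),blue=(195,210,12),tray=(372,189,20))),('scene',s,dict(dock=(250,242,25),white=(325,176,15),blue=(284,153,15),tray=(154,298,20)))):
    c=f['color'].astype(int);V=c.max(2);hsv=cv2.cvtColor(f['color'],cv2.COLOR_RGB2HSV).astype(int)
    print(n,'desk V around',V[200,300] if n=='top' else V[200,200])
    print('dock',sil(f,V<60,ps['dock'],.014,1000))
    bg=cv2.medianBlur(f['color'],31).astype(int)
    for k in('white','blue'):
        u,v,rr=ps[k]
        print(k,'min',V[v-12:v+12,u-12:u+12].min(),sil(f,V<95,ps[k],.01,20))
    print('tray',sil(f,(hsv[:,:,1]>100)&(V<120),ps['tray'],.013,400))
E
```

```text
top desk V around 198
dock [(array([584.8, -53.8,  14. ]), 'px', (294.9, 170.0), 'rect', array([585.9, -53.7]), array([273. , 212.3]), 86.9)]
white min 19 [(array([600.1, 295.6,  10. ]), 'px', (205.9, 167.3), 'rect', array([603.3, 294.1]), array([13.2, 75.5]), 72.6), (array([610.3, 318.9,  10. ]), 'px', (200.0, 164.8), 'rect', array([611.8, 321.4]), array([32.8, 79.4]), 75.7)]
blue min 29 [(array([420.9, 318.6,  10. ]), 'px', (199.7, 213.0), 'rect', array([421.4, 318.4]), array([ 9.3, 73.1]), 67.6), (array([434. , 339.9,  10. ]), 'px', (194.3, 209.6), 'rect', array([433.6, 343.6]), array([30. , 79.1]), 74.8)]
tray [(array([ 504.7, -350.5,   13. ]), 'px', (371.5, 189.6), 'rect', array([ 505.2, -350.6]), array([149.3, 135.8]), 16.0)]
scene desk V around 161
dock [(array([597.6, -64.4,  14. ]), 'px', (251.3, 244.5), 'rect', array([584.9, -49.2]), array([287.1, 224.5]), 86.8)]
white min 32 [(array([616. , 313.6,  10. ]), 'px', (324.5, 177.9), 'rect', array([612.6, 316.7]), array([74.6, 90.2]), 78.8)]
blue min 31 [(array([436.5, 336.3,  10. ]), 'px', (282.8, 155.4), 'rect', array([430.9, 338.5]), array([ 71. , 103.2]), 73.7)]
tray [(array([ 507.2, -350.7,   13. ]), 'px', (153.6, 298.5), 'rect', array([ 504.6, -347.6]), array([156.3, 138.3]), 16.1)]
```

```bash
cat >> h.py <<'E'
def hullrect(f,mask,near,zs=None,k=4):
    """filled blob nearest; returns 4 side lines fit (pixels) as list (p,d) and corner pixels"""
    m=cv2.GaussianBlur(cv2.resize(mask.astype(np.uint8)*255,None,fx=k,fy=k,interpolation=cv2.INTER_LINEAR),(0,0),2)
    cs=cv2.findContours((m>127).astype(np.uint8),cv2.RETR_EXTERNAL,cv2.CHAIN_APPROX_NONE)[0]
    pts=[c for c in cs if cv2.contourArea(c)>20*k*k and np.hypot(*((c.reshape(-1,2).mean(0)/k)-near[:2]))<near[2]]
    H=cv2.convexHull(np.vstack(pts)).reshape(-1,2)
    H=(H+.5)/k-.5
    return H
E
python3 - <<'E'
from h import *
K=1000
for n,near in(('top',(296,170,40)),('scene',(250,242,60))):
    f=grab(n);V=f['color'].max(2)
    g=cv2.cvtColor(f['color'],cv2.COLOR_RGB2GRAY)
    m=V<60 if n=='top' else V<70
    H=hullrect(f,m,near)
    M=cv2.moments(H.astype(np.float32));u,v=M['m10']/M['m00'],M['m01']/M['m00']
    print(n,'centre',np.round(onz(f,u,v,.014)*K,1))
    ap=cv2.approxPolyDP(H.astype(np.float32).reshape(-1,1,2),4,True).reshape(-1,2)
    print('approx',np.round(ap,1).tolist())
    for z in(0,.028): print(z,[np.round(onz(f,*p,z)[:2]*K,1).tolist() for p in ap])
    # coloured parts
    hsv=cv2.cvtColor(f['color'],cv2.COLOR_RGB2HSV).astype(int)
    S,Vv,h=hsv[:,:,1],hsv[:,:,2],hsv[:,:,0]
    for nm,mm in(('red',((h<5)|(h>172))&(S>130)&(Vv>50)),('green',(h>45)&(h<80)&(S>100)&(Vv>50)),('orange',(h>=7)&(h<18)&(S>170)&(Vv>120))):
        l,_,st,ce=cv2.connectedComponentsWithStats(mm.astype(np.uint8))
        for i in range(1,l):
            if st[i,4]>5 and near[0]-60<ce[i][0]<near[0]+60 and near[1]-60<ce[i][1]<near[1]+60: print(nm,st[i],np.round(ce[i],1),'z.048',np.round(onz(f,*ce[i],.048)*K,1),'z.072',np.round(onz(f,*ce[i],.070)*K,1))
E
```

```text
top centre [584.9 -53.9  14. ]
approx [[261.6000061035156, 143.10000610351562], [328.8999938964844, 144.60000610351562], [328.3999938964844, 196.89999389648438], [259.3999938964844, 194.39999389648438]]
0 [[696.5, 75.7], [687.3, -191.3], [479.2, -183.7], [491.9, 86.3]]
0.028 [[690.6, 75.3], [681.6, -187.6], [476.7, -180.1], [489.2, 85.7]]
red [272 152   4  17  54] [273.8 160.3] z.048 [618.7  28.5  48. ] z.072 [614.9  28.8  70. ]
red [277 153   4  14  46] [278.4 159. ] z.048 [623.6  10.8  48. ] z.072 [619.7  11.3  70. ]
red [282 152   3  17  51] [283. 160.] z.048 [619.3  -6.8  48. ] z.072 [615.5  -6.1  70. ]
green [306 153   4  17  52] [307.1 160.9] z.048 [614.7 -99.4  48. ] z.072 [611.  -97.6  70. ]
green [311 153   8  18 103] [314.6 161. ] z.048 [ 614.  -128.4   48. ] z.072 [ 610.3 -126.1   70. ]
orange [275 180   6   7  37] [277.5 183.4] z.048 [528.8  15.5  48. ] z.072 [526.2  16.   70. ]
orange [309 182   6   7  39] [311.4 184.9] z.048 [ 521.4 -114.1   48. ] z.072 [ 518.8 -112.    70. ]
scene centre [590.7 -62.5  14. ]
approx [[253.89999389648438, 196.60000610351562], [308.3999938
[... 203 characters left out ...]
, [485.5, -180.0], [457.7, -162.9]]
0.028 [[494.5, 87.5], [705.2, 61.6], [691.3, -207.1], [503.9, -196.1], [476.9, -179.5]]
red [267 218  22  16 169] [276.4 225.9] z.048 [631.5   8.4  48. ] z.072 [643.1  -9.6  70. ]
red [262 227  20  12  79] [271.3 232.5] z.048 [634.4 -21.   48. ] z.072 [645.9 -38.2  70. ]
green [237 245  23  16 188] [246.7 252.9] z.048 [ 624.1 -119.3   48. ] z.072 [ 635.9 -134.1   70. ]
green [231 254  20  14  89] [240.9 260.2] z.048 [ 626.8 -147.8   48. ] z.072 [ 638.5 -161.9   70. ]
orange [249 203   5   5  13] [250.7 204.9] z.048 [521.9  34.9  48. ] z.072 [536.2  16.3  70. ]
orange [218 229   6   5  16] [220.4 231. ] z.048 [517.1 -99.   48. ] z.072 [ 531.5 -114.3   70. ]
```

```bash
cat >> h.py <<'E'
DY=np.radians(-3.2);DC=np.array([.5855,-.054])
def dk(x,y): 
    c,s=np.cos(DY),np.sin(DY);return DC+np.array([c*x-s*y,s*x+c*y])
def to(xyz,yaw=None):
    s=r.sense();a=s['tool_rot'];
    from scipy.spatial.transform import Rotation as Ro
    R=Ro.from_euler('xyz',a).as_matrix()
    d=R.T@(np.array(xyz)-s['eef_pos'])*100
    sp=None if yaw is None else -((yaw-np.degrees(a[2])+90)%180-90)
    print('shift cm',np.round(d,2),'spin',sp,'| tcp',np.round(s['eef_pos']*1000,1),'yaw',round(np.degrees(a[2]),2),'F',np.round(s['contact_force'],1),'w',round(s['gripper_width'],4),'t',s['t'])
E
python3 - <<'E'
from h import *
# white / blue hull
for n,nr in(('top',{'white':(202,165,9),'blue':(196,211,9)}),):
    f=grab(n);c=f['color'];V=c.max(2).astype(int);hsv=cv2.cvtColor(c,cv2.COLOR_RGB2HSV)
    for k in nr:
        H=hullrect(f,(V<95),nr[k]);M=cv2.moments(H.astype(np.float32))
        u,v=M['m10']/M['m00'],M['m01']/M['m00']
        W=np.array([onz(f,*p,.01)[:2]*1000 for p in H],np.float32)
        print(k,u,v,onz(f,u,v,.01)*1000,cv2.minAreaRect(W))
p=dk(-.022,.065);print(p);to([*p,.231],176.8);to([*p,.05])
E
```

```text
white 201.25825941853694 165.23733929131387 [608.55994084 314.03050447  10.        ] ((609.9993286132812, 313.79779052734375), (49.88027572631836, 78.89814758300781), 76.79420471191406)
blue 195.1842476558681 210.4628216237835 [430.72765001 336.34668248  10.        ] ((430.74365234375, 335.8168640136719), (49.1400146484375, 80.18872833251953), 73.21062469482422)
[0.5671627  0.01212672]
shift cm [-5.098e+01 -3.760e+01  2.000e-02] spin -21.597558408274978 | tcp [262.1 567.2 231. ] yaw 155.2 F [ 0.3 -0.6  0. ] w 0.0854 t 0.35
shift cm [-50.98 -37.59  18.12] spin None | tcp [262.1 567.2 231. ] yaw 155.2 F [ 0.3 -0.6  0. ] w 0.0854 t 0.35
```

```bash
python3 -m pendant '{"xyz":[[-51,-37.6,0],[-51,-37.6,0],[-51,-37.6,0],[-51,-37.6,0],[-51,-37.6,0],[-51,-37.6,0],[-51,-37.6,0],[-51,-37.6,0],[-51,-37.6,0],[-51,-37.6,0],[-51,-37.6,0],[-51,-37.6,0],[-51,-37.6,0],[-51,-37.6,0],[-51,-37.6,0],[-51,-37.6,0]],"spin":[-10,-21.6,-21.6,-21.6,-21.6,-21.6,-21.6,-21.6,-21.6,-21.6,-21.6,-21.6,-21.6,-21.6,-21.6,-21.6],"hand":[1,1,1,1,1,1,1,1,1,1,1,1,1,1,1,1]}'
python3 - <<'E'
from h import *
p=dk(-.022,.065);to([*p,.1],176.8);to([*p,.05])
E
```

```text
t: 2.35
eef_pos: [0.5673, 0.0127, 0.2314]
tool_rot: [3.142, 0.0, 3.087]
contact_force: [-0.2, 0.5, 0.3]
gripper_width: -0.0001
shift cm [ 1.000e-02 -5.000e-02  1.314e+01] spin 0.05306550792658982 | tcp [567.3  12.7 231.4] yaw 176.85 F [-0.2  0.5  0.3] w -0.0001 t 2.35
shift cm [ 1.000e-02 -5.000e-02  1.814e+01] spin None | tcp [567.3  12.7 231.4] yaw 176.85 F [-0.2  0.5  0.3] w -0.0001 t 2.35
```

Go down to about z=0.11 and look.

```bash
python3 -m pendant '{"xyz":[[0,0,6],[0,0,12],[0,0,12]],"spin":[0,0,0],"hand":[1,1,1]}'
python3 - <<'E'
from h import *
f=grab('scene');cv2.imwrite('pics/s1.png',cv2.resize(f['color'][150:330,130:370,::-1],None,fx=3.2,fy=3.2,interpolation=cv2.INTER_CUBIC))
to([*dk(-.022,.065),.05])
E
```

```text
t: 2.72
eef_pos: [0.5628, 0.0127, 0.1055]
tool_rot: [3.141, -0.012, 3.086]
contact_force: [-0.1, 0.6, -0.5]
gripper_width: 0.0002
shift cm [-0.16 -0.02  5.96] spin None | tcp [565.8  12.4 109.6] yaw 176.81 F [0.8 0.5 1. ] w -0.0001 t 2.775
```

View pics/s1.png

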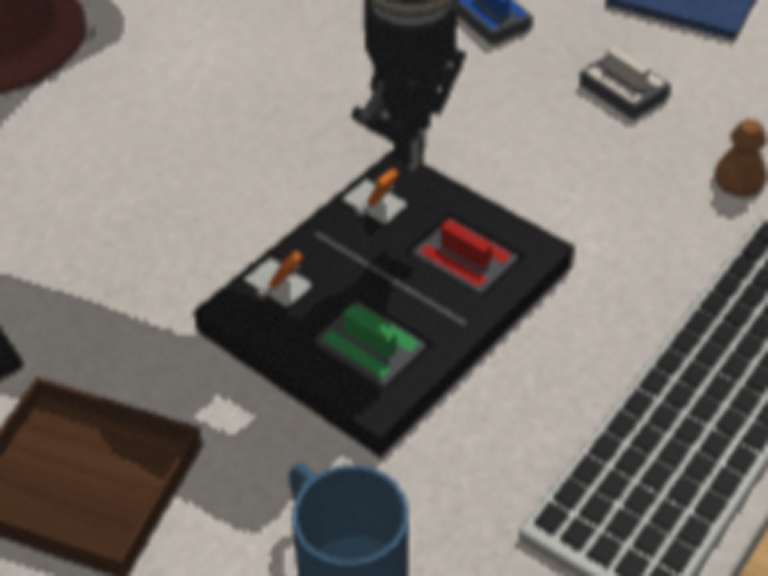

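The shut fingers hang above the gap between the left switch, with its tip near (385,180), and the red rib, at (465,245). I'll descend, then push towards the robot.

```bash
python3 -m pendant '{"xyz":[[0,0,1.5],[0,0,3],[0,0,4.5],[0,0,6],[0,0,6],[0,0,6]],"spin":[0,0,0,0,0,0],"hand":[1,1,1,1,1,1]}'
python3 - <<'E'
from h import *
to([*dk(-.060,.065),.05])
E
```

```text
t: 3.52
eef_pos: [0.5676, 0.0121, 0.0514]
tool_rot: [-3.142, 0.0, 3.086]
contact_force: [-0.4, 0.3, -0.8]
gripper_width: 0.0003
shift cm [ 3.85 -0.    0.14] spin None | tcp [567.6  12.1  51.4] yaw 176.8 F [-0.4  0.3 -0.8] w 0.0003 t 3.525
```

```bash
python3 -m pendant '{"xyz":[[1,0,0.2],[2,0,0.2],[3,0,0.2],[3.5,0,0.2],[3.8,0,0.2],[3.9,0,0.2],[3.9,0,0.2]],"spin":[0,0,0,0,0,0,0],"hand":[1,1,1,1,1,1,1]}'
python3 - <<'E'
from h import *
f=grab('scene');cv2.imwrite('pics/s2.png',cv2.resize(f['color'][180:300,170:330,::-1],None,fx=4.5,fy=4.5,interpolation=cv2.INTER_CUBIC))
to([*dk(-.064,.065),.05])
E
```

```text
t: 4.4
eef_pos: [0.5288, 0.0142, 0.0496]
tool_rot: [-3.142, 0.001, 3.086]
contact_force: [2.5, -0.1, 3.0]
gripper_width: 0.0001
shift cm [ 0.35  0.   -0.05] spin None | tcp [528.7  14.3  49.5] yaw 176.8 F [1.8 0.4 3.4] w -0.0 t 4.45
```

View pics/s2.png

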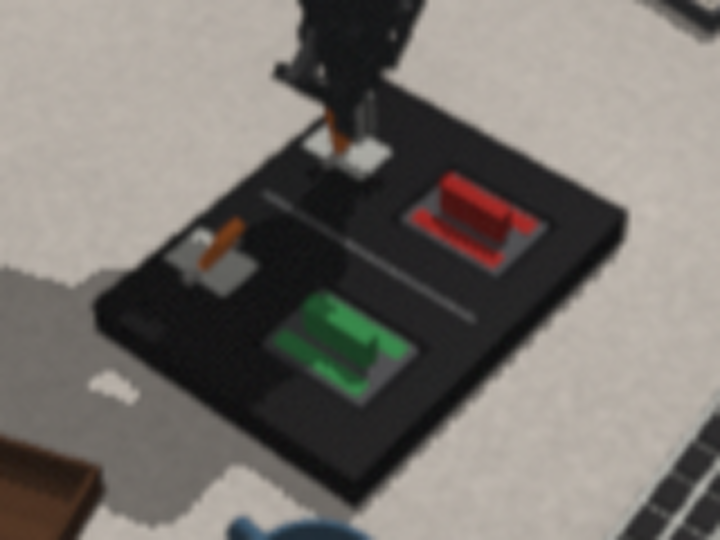

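The left paddle at (335,130) now leans back towards the robot. I'll push in small increments until it meets the stop.

```bash
python3 -m pendant '{"xyz":[[0.2,0,0],[0.4,0,0],[0.4,0,0]],"spin":[0,0,0],"hand":[1,1,1]}'; python3 -m pendant '{"xyz":[[0.2,0,0],[0.2,0,0]],"spin":[0,0],"hand":[1,1]}'; python3 -m pendant '{"xyz":[[0.2,0,0],[0.2,0,0]],"spin":[0,0],"hand":[1,1]}'
```

```text
t: 4.82
eef_pos: [0.5237, 0.0146, 0.0487]
tool_rot: [-3.142, -0.002, 3.086]
contact_force: [1.9, -1.7, 1.9]
gripper_width: 0.0001
t: 5.08
eef_pos: [0.5226, 0.0146, 0.0491]
tool_rot: [3.142, 0.001, 3.086]
contact_force: [4.5, -0.4, -0.9]
gripper_width: -0.0
t: 5.32
eef_pos: [0.5221, 0.0146, 0.05]
tool_rot: [-3.142, 0.005, 3.086]
contact_force: [7.1, -0.8, -1.7]
gripper_width: 0.0001
```

```bash
python3 -m pendant '{"xyz":[[-2,0,0],[-4,0,0],[-4,0,-3],[-4,0,-8],[-5,0,-8],[-8,0,-8],[-10,0,-8],[-10,0,-8],[-10,0,-8]],"spin":[0,0,0,0,0,0,0,0,0],"hand":[1,1,1,1,0,-1,-1,-1,-1]}'
python3 - <<'E'
from h import *
f=grab('scene');cv2.imwrite('pics/s3.png',cv2.resize(f['color'][180:300,170:330,::-1],None,fx=4.5,fy=4.5,interpolation=cv2.INTER_CUBIC))
f=grab('top');cv2.imwrite('pics/t3.png',cv2.resize(f['color'][120:220,240:400,::-1],None,fx=4.5,fy=4.5,interpolation=cv2.INTER_CUBIC))
to([.6235,.0105,.05],176.8)
E
```

```text
t: 6.45
eef_pos: [0.6188, 0.0094, 0.1278]
tool_rot: [3.141, -0.004, 3.086]
contact_force: [0.3, -0.3, 0.5]
gripper_width: 0.0851
shift cm [-0.45  0.14  7.85] spin 0.00760016726098911 | tcp [619.1   9.3 128.5] yaw 176.81 F [ 0.8  0.  -0.3] w 0.0855 t 6.55
```

View pics/s3.png

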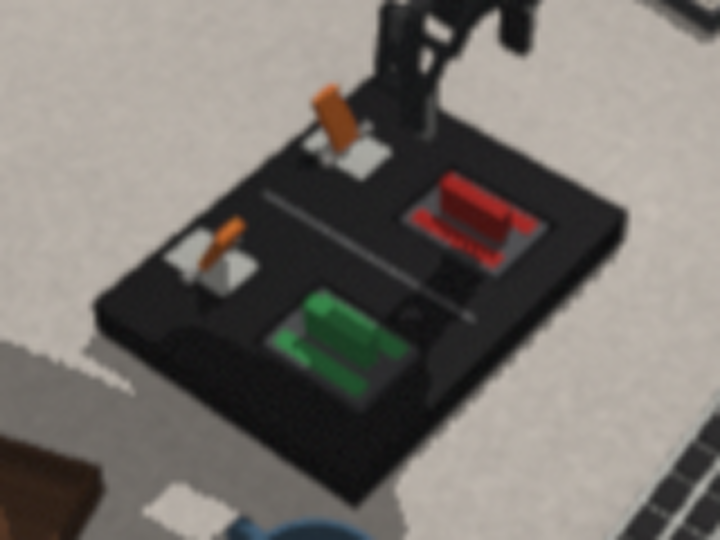

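View pics/t3.png

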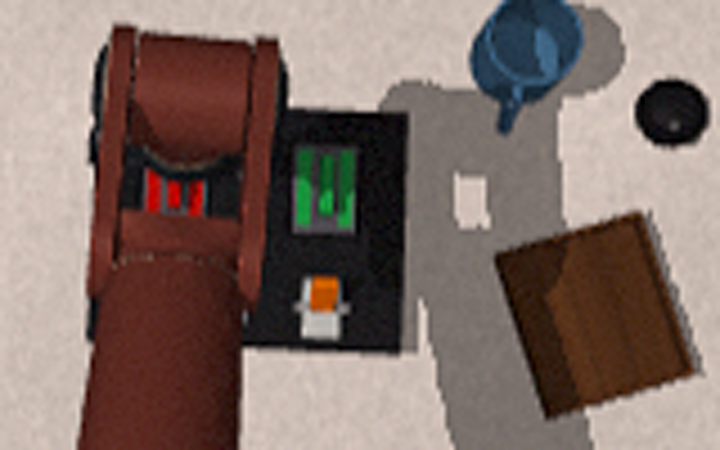

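The left switch leans fully off and the right one is still on. Now I'll descend over the red rib.

```bash
python3 -m pendant '{"xyz":[[-0.4,0.1,2],[-0.4,0.1,4],[-0.4,0.1,6],[-0.4,0.1,8],[-0.4,0.1,9],[-0.4,0.1,9.7],[-0.4,0.1,9.7],[-0.4,0.1,9.7]],"spin":[0,0,0,0,0,0,0,0],"hand":[-1,-1,-1,-1,-1,-1,-1,-1]}'
python3 - <<'E'
from h import *
to([.6235,.0105,.031],176.8)
f=grab('scene');cv2.imwrite('pics/s4.png',cv2.resize(f['color'][180:300,190:350,::-1],None,fx=4.5,fy=4.5,interpolation=cv2.INTER_CUBIC))
E
```

```text
t: 7.55
eef_pos: [0.6251, 0.0099, 0.0332]
tool_rot: [-3.142, 0.002, 3.086]
contact_force: [-0.7, 0.3, -0.0]
gripper_width: 0.0855
shift cm [0.16 0.06 0.22] spin -0.0010423867953477384 | tcp [625.1   9.9  33.2] yaw 176.8 F [-0.7  0.3 -0. ] w 0.0855 t 7.55
```

View pics/s4.png

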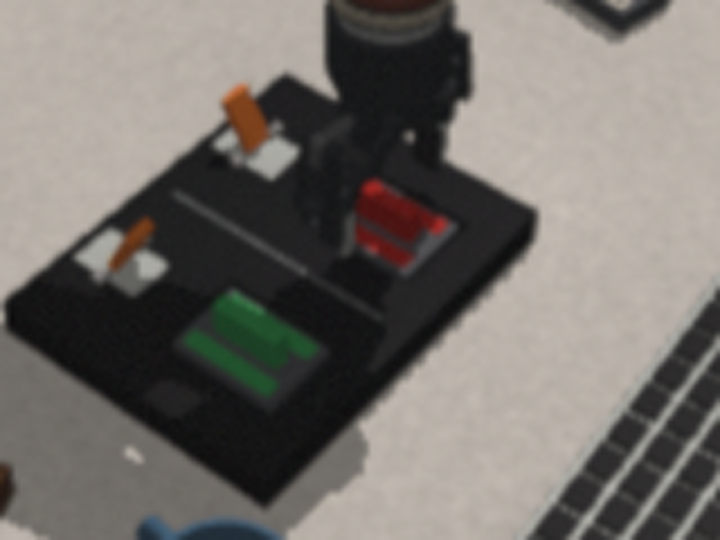

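Everything is straddled. I'll close; the fingers swing forward as they do, so I'll watch the z force.

```bash
python3 -m pendant '{"xyz":[[0.1,0,0.1],[0.1,0,0.1],[0.1,0,0.1],[0.1,0,0.1],[0.1,0,0.1],[0.1,0,0.1]],"spin":[0,0,0,0,0,0],"hand":[0,0.5,1,1,1,1]}'
```

```text
t: 8.35
eef_pos: [0.6236, 0.0104, 0.0316]
tool_rot: [3.141, 0.001, 3.086]
contact_force: [0.8, 1.6, 1.5]
gripper_width: 0.0108
```

```bash
python3 -m pendant '{"xyz":[[0,0,-0.7],[0,0,-1.4],[0,0,-2.2],[0,0,-3],[0,0,-5],[0,0,-8],[0,0,-10],[0,0,-10]],"spin":[0,0,0,0,0,0,0,0],"hand":[1,1,1,1,1,1,1,1]}'
python3 - <<'E'
from h import *
f=grab('scene');cv2.imwrite('pics/s5.png',cv2.resize(f['color'][150:300,190:370,::-1],None,fx=4,fy=4,interpolation=cv2.INTER_CUBIC))
to([.505,-.3505,.13],16);to([.505,-.3505,.035],None)
E
```

```text
t: 9.35
eef_pos: [0.6252, 0.0097, 0.1347]
tool_rot: [-3.141, 0.006, 3.086]
contact_force: [0.1, -0.5, -2.6]
gripper_width: 0.0108
shift cm [  9.87 -36.64   0.24] spin -19.202452692562957 | tcp [624.    9.8 132.5] yaw 176.8 F [ 0.6  0.2 -2.9] w 0.0106 t 9.4
shift cm [  9.89 -36.64   9.74] spin None | tcp [624.    9.8 132.5] yaw 176.8 F [ 0.6  0.2 -2.9] w 0.0106 t 9.4
```

View pics/s5.png

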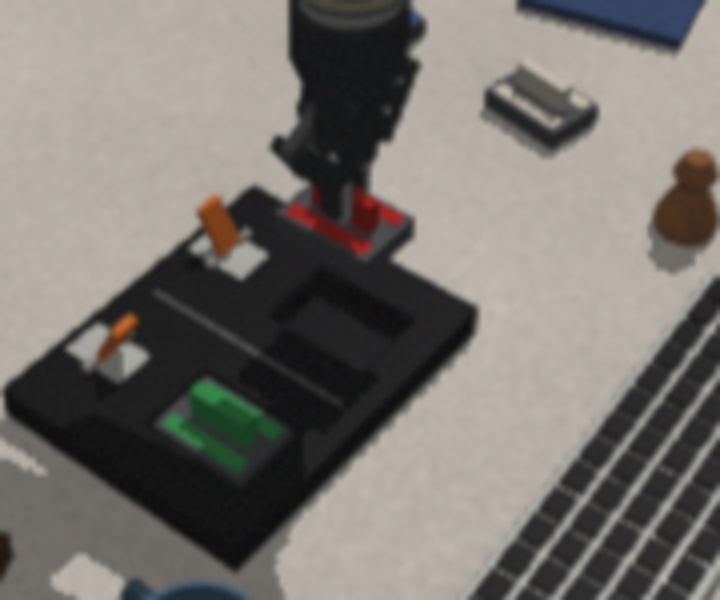

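```bash
python3 -m pendant '{"xyz":[[1,-4,0],[2.5,-9,0],[4,-14,0],[5.5,-19,0],[7,-24,0],[8,-29,0],[9,-33,0],[9.6,-35.5,0],[9.9,-36.6,0],[9.9,-36.6,0],[9.9,-36.6,2],[9.9,-36.6,4],[9.9,-36.6,6],[9.9,-36.6,7],[9.9,-36.6,7],[9.9,-36.6,7]],"spin":[0,-3,-6,-9,-12,-15,-18,-19,-19,-19,-19,-19,-19,-19,-19,-19],"hand":[1,1,1,1,1,1,1,1,1,1,1,1,1,1,1,1]}'
python3 - <<'E'
from h import *
f=grab('scene');cv2.imwrite('pics/s6.png',cv2.resize(f['color'][220:360,80:260,::-1],None,fx=4,fy=4,interpolation=cv2.INTER_CUBIC))
to([.505,-.3505,.0286],16)
E
```

```text
t: 11.4
eef_pos: [0.5046, -0.3504, 0.0621]
tool_rot: [-3.14, 0.001, -2.866]
contact_force: [-0.5, -1.0, -1.7]
gripper_width: 0.0105
shift cm [-0.02  0.    3.38] spin -0.19748489154471827 | tcp [ 504.8 -350.5   62.4] yaw -164.2 F [ 0.6 -0.1 -2. ] w 0.0108 t 11.45
```

View pics/s6.png

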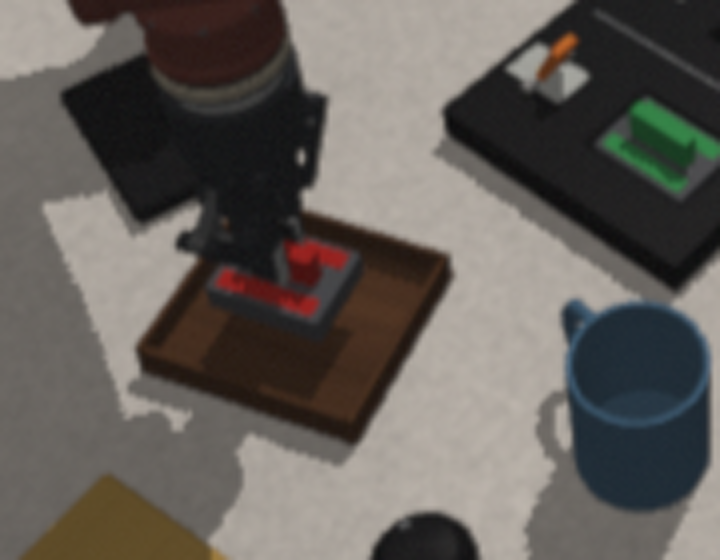

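Red is level and centred above the tray. I'll lower it slowly.

```bash
python3 -m pendant '{"xyz":[[0,0,1],[0,0,2],[0,0,2.8],[0,0,3.2],[0,0,3.2],[0,0,3.2]],"spin":[0,0,0,0,0,0],"hand":[1,1,1,1,1,1]}'; python3 -m pendant '{"xyz":[[0,0,0.2],[0,0,0.2]],"spin":[0,0],"hand":[1,1]}'
```

```text
t: 12.2
eef_pos: [0.5042, -0.35, 0.0293]
tool_rot: [-3.141, 0.0, -2.866]
contact_force: [0.8, 0.1, -1.4]
gripper_width: 0.0105
t: 12.45
eef_pos: [0.5045, -0.3502, 0.0286]
tool_rot: [-3.141, 0.0, -2.866]
contact_force: [-2.8, 2.4, 4.1]
gripper_width: 0.011
```

```bash
python3 -m pendant '{"xyz":[[0,0,0],[0,0,0],[0,0,0],[0,0,0],[0,0,-1],[0,0,-3],[0,0,-7],[0,0,-12],[0,0,-12]],"spin":[0,0,0,0,0,0,0,0,0],"hand":[0.4,0.2,0.2,0.2,0.2,0.2,0.2,0,-1]}'
python3 - <<'E'
from h import *
f=grab('scene');cv2.imwrite('pics/s7.png',cv2.resize(f['color'][220:360,80:260,::-1],None,fx=4,fy=4,interpolation=cv2.INTER_CUBIC))
for n in('top','scene'):
    f=grab(n)
    hsv=cv2.cvtColor(f['color'],cv2.COLOR_RGB2HSV).astype(int);V=hsv[:,:,2]
    # white stripes/rib: bright low sat near
    near=(202,165) if n=='top' else(325,176)
    sub=f['color'][near[1]-14:near[1]+14,near[0]-18:near[0]+18]
    cv2.imwrite(f'pics/w_{n}.png',cv2.resize(sub[:,:,::-1],None,fx=16,fy=16,interpolation=cv2.INTER_NEAREST))
to([.6095,.314,.15],-13.2+180)
E
```

```text
t: 13.58
eef_pos: [0.5072, -0.3526, 0.1556]
tool_rot: [-3.131, 0.007, -2.866]
contact_force: [0.6, -0.0, 0.5]
gripper_width: 0.0596
shift cm [-28.23  61.    -0.24] spin 29.0011038400379 | tcp [ 504.  -349.8  147.7] yaw -164.2 F [-0.   0.2 -0.2] w 0.0803 t 13.725
```

View pics/s7.png

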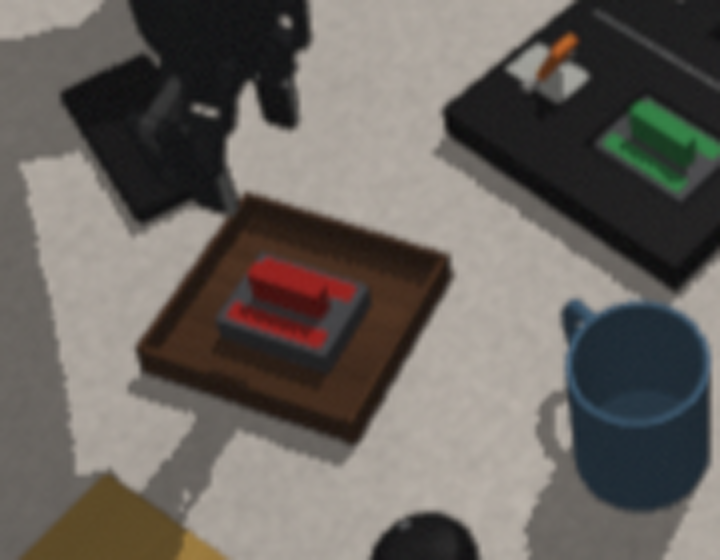

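View pics/w_top.png

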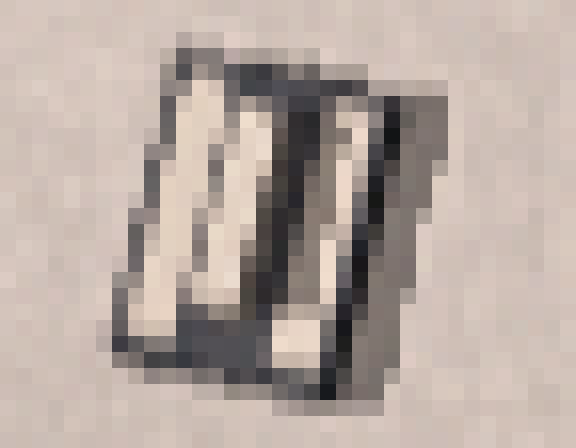

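View pics/w_scene.png

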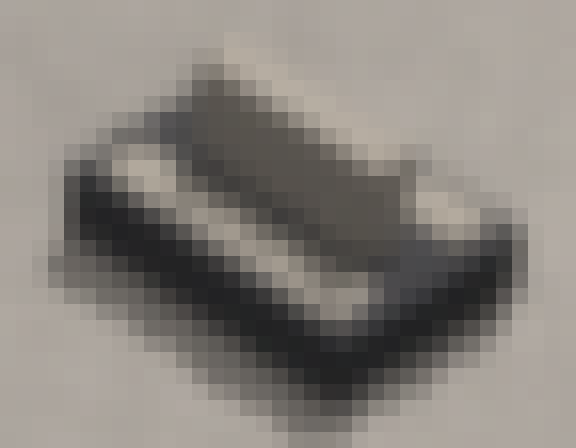

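```bash
python3 - <<'E'
from h import *
f=grab('top');g=grab('scene')
o=np.array([184,151])
def P(f,o,u,v,z): return np.round(onz(f,u/16-.5+o[0],v/16-.5+o[1],z)*1000,1)
print('corner ctr',P(f,o,256.5,224,.01),'rib',P(f,o,236,203,.044))
a=P(f,o,178,55,.02);b=P(f,o,115,345,.02);print(a,b,np.linalg.norm(a-b),np.degrees(np.arctan2((a-b)[1],(a-b)[0])))
a=P(f,o,398,98,0);b=P(f,o,335,398,0);print(a,b,np.linalg.norm(a-b),np.degrees(np.arctan2((a-b)[1],(a-b)[0])))
o=np.array([307,162])
# scene: top-face corners left(70,160), top-ish hidden, right(520,225), bottom(345,345)
for c in((70,160),(520,225),(345,345)): print('sc',P(g,o,*c,.02))
print('sc bottom',P(g,o,345,400,0),P(g,o,65,225,0),P(g,o,520,290,0))
print('sc rib top ends',P(g,o,200,60,.044),P(g,o,250,50,.044),P(g,o,410,165,.044),P(g,o,385,145,.044))
E
```

```text
corner ctr [611.6 320.9  10. ] rib [611.2 320.7  44. ]
[652.2 339.   20. ] [580.4 353.7  20. ] 73.28935802693327 -11.570575110586294
[644.5 287.5   0. ] [569.5 302.6   0. ] 76.50496715900218 -11.38336973131028
sc [568.3 305.   20. ]
sc [653.6 340.5  20. ]
sc [643.4 286.3  20. ]
sc bottom [641.9 293.1   0. ] [567.  308.1  -0. ] [654.  344.8   0. ]
sc rib top ends [586.9 321.8  44. ] [593.5 330.7  44. ] [638.3 316.8  44. ] [631.1 319.5  44. ]
```

Red lies flat in the tray. White's centre is about (611,321) mm with yaw -12°, and the two views agree.

```bash
python3 - <<'E'
from h import *
to([.6112,.321,.15],168)
E
```

```text
shift cm [-28.63  61.56  -0.32] spin 27.79934173807129 | tcp [ 503.3 -349.2  145.9] yaw -164.2 F [-0.6 -0.4  0.1] w 0.0852 t 13.825
```

```bash
python3 -m pendant '{"xyz":[[-2,4,0],[-4,9,0],[-6.5,14,0],[-9,19.5,0],[-11.5,25,0],[-14,30.5,0],[-17,36,0],[-19.5,42,0],[-22,47.5,0],[-24.5,53,0],[-27,58,0],[-28,60.5,0],[-28.6,61.6,0],[-28.6,61.6,0],[-28.6,61.6,0]],"spin":[0,2,5,8,11,14,17,20,22,24,26,27,27.8,27.8,27.8],"hand":[-1,-1,-1,-1,-1,-1,-1,-1,-1,-1,-1,-1,-1,-1,-1]}'
python3 - <<'E'
from h import *
to([.6112,.321,.0236],168)
f=grab('top');cv2.imwrite('pics/t8.png',cv2.resize(f['color'][120:240,150:350,::-1],None,fx=3.8,fy=3.8,interpolation=cv2.INTER_CUBIC))
E
```

```text
t: 15.7
eef_pos: [0.6115, 0.3194, 0.1468]
tool_rot: [-3.141, -0.001, 2.931]
contact_force: [-0.2, -0.6, -0.8]
gripper_width: 0.0856
shift cm [ 0.05  0.16 12.32] spin -0.05700786875166841 | tcp [611.5 319.4 146.8] yaw 167.94 F [-0.2 -0.6 -0.8] w 0.0856 t 15.7
```

View pics/t8.png

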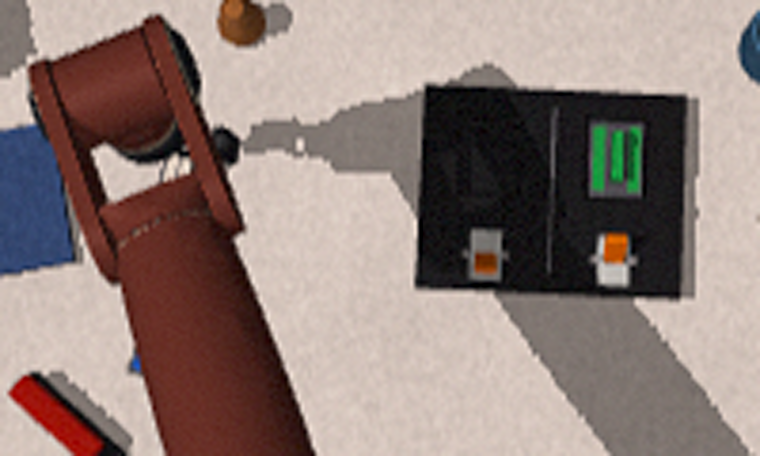

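```bash
python3 -m pendant '{"xyz":[[0,0.1,2.5],[0,0.1,5],[0,0.1,7.5],[0,0.1,9.5],[0,0.1,11],[0,0.1,12],[0,0.1,12.2],[0,0.1,12.2]],"spin":[0,0,0,0,0,0,0,0],"hand":[-1,-1,-1,-1,-1,-1,-1,-1]}'
python3 - <<'E'
from h import *
to([.6112,.321,.0236],168)
f=grab('scene');cv2.imwrite('pics/s9.png',cv2.resize(f['color'][110:220,250:400,::-1],None,fx=5,fy=5,interpolation=cv2.INTER_CUBIC))
E
```

```text
t: 16.75
eef_pos: [0.6122, 0.3219, 0.0259]
tool_rot: [3.141, 0.001, 2.932]
contact_force: [0.4, -0.3, 0.2]
gripper_width: 0.0853
shift cm [ 0.08 -0.11  0.23] spin 0.009430761067505955 | tcp [612.2 321.9  25.9] yaw 168.01 F [ 0.4 -0.3  0.2] w 0.0853 t 16.75
```

View pics/s9.png

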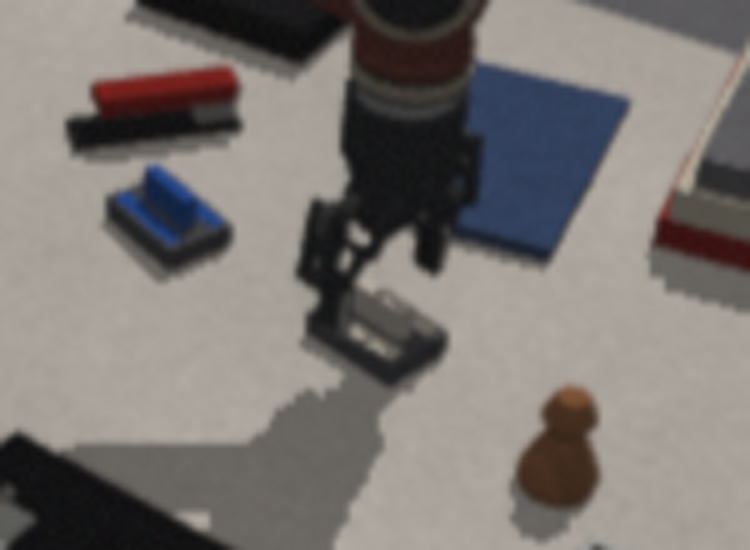

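The fingers straddle the white rib. I'll close and lift a little.

```bash
python3 -m pendant '{"xyz":[[0,0,0.2],[0,0,0.2],[0,0,0.2],[0,0,0.2],[0,0,0.2],[0,0,0.2],[0,0,0.2]],"spin":[0,0,0,0,0,0,0],"hand":[0,0.4,0.7,1,1,1,1]}'; python3 -m pendant '{"xyz":[[0,0,-1],[0,0,-3],[0,0,-6],[0,0,-9],[0,0,-10.5],[0,0,-10.5]],"spin":[0,0,0,0,0,0],"hand":[1,1,1,1,1,1]}'
python3 - <<'E'
from h import *
to([.6235,.0105,.134],176.8)
f=grab('scene');cv2.imwrite('pics/s10.png',cv2.resize(f['color'][110:220,250:400,::-1],None,fx=5,fy=5,interpolation=cv2.INTER_CUBIC))
E
```

```text
t: 17.68
eef_pos: [0.612, 0.3217, 0.0236]
tool_rot: [3.141, 0.001, 2.932]
contact_force: [-1.0, -0.1, 1.5]
gripper_width: 0.0102
t: 18.42
eef_pos: [0.6127, 0.3221, 0.1305]
tool_rot: [3.14, 0.003, 2.932]
contact_force: [0.5, -0.4, -2.4]
gripper_width: 0.0103
shift cm [ -7.53 -30.25  -0.38] spin -8.794754191889524 | tcp [612.7 322.1 130.5] yaw 168.01 F [ 0.5 -0.4 -2.4] w 0.0103 t 18.425
```

View pics/s10.png

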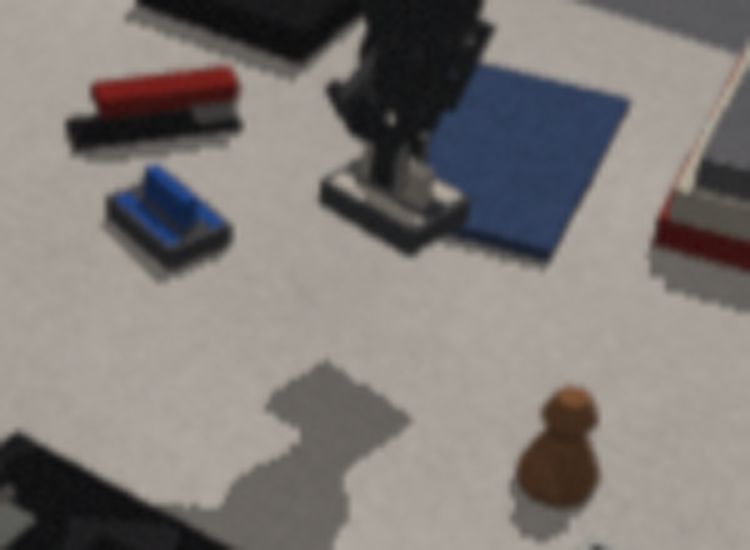

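White is held level. I'll carry it to the same pose where red was pictured after lifting, so the two images can be compared directly.

```bash
python3 -m pendant '{"xyz":[[-1,-4,0],[-2,-8.5,0],[-3.3,-13.5,0],[-4.6,-18.5,0],[-5.8,-23.5,0],[-6.8,-27.5,-0.2],[-7.3,-29.5,-0.2],[-7.5,-30.3,-0.2],[-7.5,-30.3,-0.2],[-7.5,-30.3,-0.2],[-7.5,-30.3,-0.2]],"spin":[0,-1.5,-3,-4.5,-6,-7.5,-8.8,-8.8,-8.8,-8.8,-8.8],"hand":[1,1,1,1,1,1,1,1,1,1,1]}'
python3 - <<'E'
from h import *
to([.6240,.0098,.1325],176.8)
f=grab('scene');cv2.imwrite('pics/s11.png',cv2.resize(f['color'][150:300,190:370,::-1],None,fx=4,fy=4,interpolation=cv2.INTER_CUBIC))
E
```

```text
t: 19.85
eef_pos: [0.6221, 0.0107, 0.1302]
tool_rot: [3.141, -0.0, 3.087]
contact_force: [-0.6, -0.3, -2.5]
gripper_width: 0.0108
shift cm [-0.2  -0.08 -0.23] spin 0.07348542602971975 | tcp [622.1  10.7 130.2] yaw 176.87 F [-0.6 -0.3 -2.5] w 0.0108 t 19.85
```

View pics/s11.png

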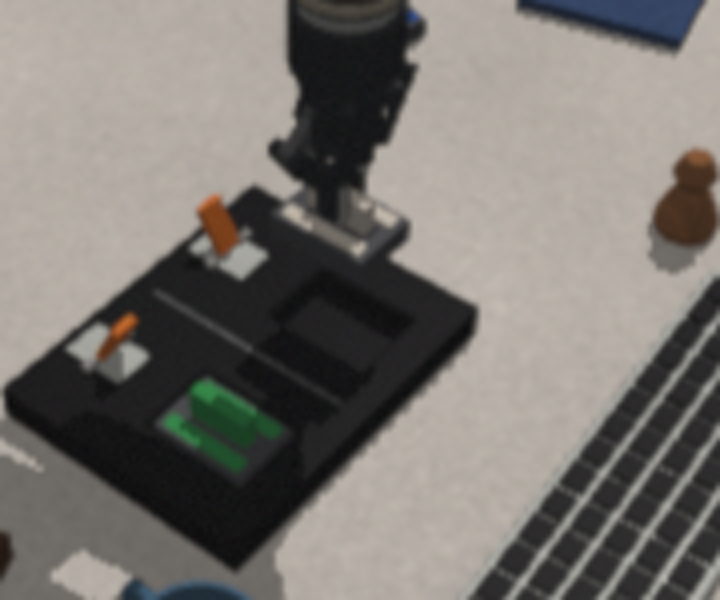

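```bash
python3 - <<'E'
from h import *
f=grab('scene')
d=proj(f,[[.6240,.0098,.11],[.6221,.0107,.1077]]);print('expected shift x4',(d[1]-d[0])*4)
px=proj(f,[[.624,.01,.11],[.634,.01,.11],[.624,.02,.11]]);print('per10mm x,y',(px[1]-px[0])*4,(px[2]-px[0])*4)
a=cv2.imread('pics/s5.png');b=cv2.imread('pics/s11.png')
ha=cv2.cvtColor(a,cv2.COLOR_BGR2HSV).astype(int)
ma=(((ha[:,:,0]<8)|(ha[:,:,0]>170))&(ha[:,:,1]>140)&(ha[:,:,2]>90)).astype(np.uint8)
vb=b.min(2);mb=(vb>120).astype(np.uint8);
box=np.zeros_like(ma);box[180:270,270:420]=1
for nm,m in(('red',ma*box),('white',mb*box)):
    n,_,st,ce=cv2.connectedComponentsWithStats(m)
    for i in range(1,n):
        if st[i,4]>100: print(nm,st[i],ce[i])
cv2.imwrite('pics/cmp.png',cv2.resize(np.hstack([a[170:280,260:430],b[170:280,260:430]]),None,fx=2.3,fy=2.3))
E
```

```text
expected shift x4 [-1.63717557  0.57954976]
per10mm x,y [12.21320711  5.98507847] [ 8.28949602 -8.19097977]
red [357 193  45  31 531] [378.52354049 208.58568738]
red [287 204  84  49 888] [326.83220721 227.55518018]
white [270 180  32  20 473] [283.97674419 187.97674419]
white [ 359  180   61   90 2975] [397.54722689 213.22823529]
white [283 204  30  25 368] [296.63043478 215.49456522]
white [351 242  15  13 140] [358.05714286 247.90714286]
```

View pics/cmp.png

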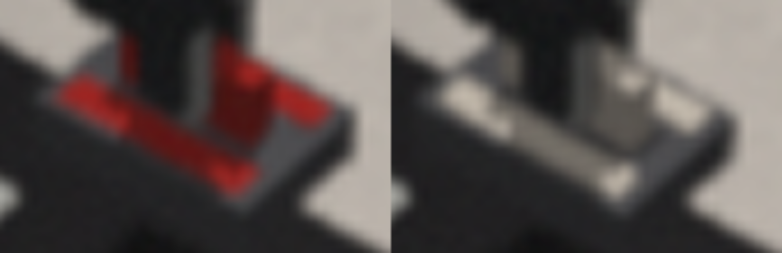

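White sits about 1.5 mm further towards -x in the hand than red did, so I'll aim the TCP at (624.8, 10.2).

```bash
python3 - <<'E'
from h import *
to([.6248,.0102,.056],176.8)
E
python3 -m pendant '{"xyz":[[-0.2,0,1],[-0.3,0,2.5],[-0.3,0,4],[-0.3,0,5.5],[-0.3,0,6.5],[-0.3,0,7.2],[-0.3,0,7.2],[-0.3,0,7.2]],"spin":[0,0,0,0,0,0,0,0],"hand":[1,1,1,1,1,1,1,1]}'
python3 - <<'E'
from h import *
to([.6248,.0102,.0316],176.8)
f=grab('scene');cv2.imwrite('pics/s12.png',cv2.resize(f['color'][170:290,200:350,::-1],None,fx=5,fy=5,interpolation=cv2.INTER_CUBIC))
E
```

```text
shift cm [-0.27 -0.01  7.43] spin 0.056620658539713986 | tcp [622.1  10.4 130.3] yaw 176.86 F [ 0.2  0.5 -2.1] w 0.0106 t 19.95
t: 20.95
eef_pos: [0.6257, 0.0095, 0.059]
tool_rot: [-3.142, 0.001, 3.086]
contact_force: [0.8, -0.3, -1.4]
gripper_width: 0.0107
shift cm [0.09 0.07 2.74] spin 0.0022403881449690743 | tcp [625.7   9.5  59. ] yaw 176.8 F [ 0.8 -0.3 -1.4] w 0.0107 t 20.95
```

View pics/s12.png

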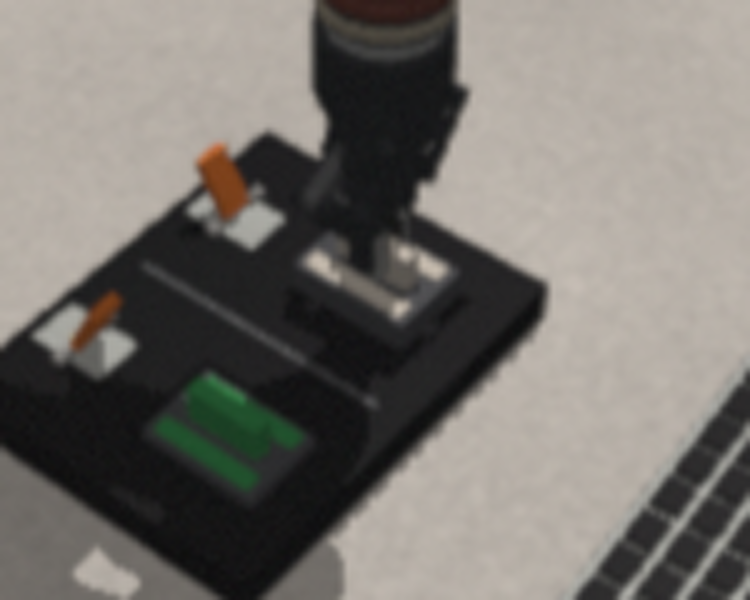

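It looks aligned over the bay. I'll lower it slowly and read the force at each stage.

```bash
python3 -m pendant '{"xyz":[[0,0,0.4],[0,0,0.8],[0,0,1.0],[0,0,1.0]],"spin":[0,0,0,0],"hand":[1,1,1,1]}';python3 -m pendant '{"xyz":[[0,0,0.3],[0,0,0.5],[0,0,0.5]],"spin":[0,0,0],"hand":[1,1,1]}'
```

```text
t: 21.5
eef_pos: [0.6257, 0.0097, 0.0512]
tool_rot: [-3.141, 0.0, 3.086]
contact_force: [-7.2, 1.3, 12.3]
gripper_width: 0.0108
t: 21.88
eef_pos: [0.6262, 0.0101, 0.0506]
tool_rot: [3.142, -0.001, 3.086]
contact_force: [-17.7, 4.9, 32.3]
gripper_width: 0.0108
```

The +x chamfer is pushing back with Fx -18 N, so white is too far forward. I'll ease up, shift 3 mm towards the robot and retry.

```bash
python3 -m pendant '{"xyz":[[0,0,-0.6],[0.3,0.05,-0.6],[0.3,0.05,-0.6],[0.3,0.05,-0.2],[0.3,0.05,-0.2]],"spin":[0,0,0,0,0],"hand":[1,1,1,1,1]}';python3 -m pendant '{"xyz":[[0,0,0.3],[0,0,0.5],[0,0,0.5]],"spin":[0,0,0],"hand":[1,1,1]}'
```

```text
t: 22.5
eef_pos: [0.6248, 0.0102, 0.0507]
tool_rot: [-3.141, 0.004, 3.086]
contact_force: [-6.2, 2.6, 23.1]
gripper_width: 0.0108
t: 22.88
eef_pos: [0.6254, 0.0111, 0.0496]
tool_rot: [3.141, 0.004, 3.086]
contact_force: [-15.6, 6.6, 41.7]
gripper_width: 0.0108
```

```bash
python3 -m pendant '{"xyz":[[0,0,-1],[0,0,-1.6],[0,0,-1.6],[0,0,-1.6]],"spin":[0,0,0,0],"hand":[1,1,1,1]}'
python3 - <<'E'
from h import *
to([.6248,.0102,.0316],176.8)
f=grab('scene');cv2.imwrite('pics/s13.png',cv2.resize(f['color'][200:260,250:310,::-1],None,fx=10,fy=10,interpolation=cv2.INTER_CUBIC))
f=grab('top');cv2.imwrite('pics/t13.png',cv2.resize(f['color'][130:200,240:340,::-1],None,fx=7,fy=7,interpolation=cv2.INTER_CUBIC))
E
```

```text
t: 23.38
eef_pos: [0.621, 0.0102, 0.0545]
tool_rot: [3.141, -0.003, 3.086]
contact_force: [0.7, 0.2, -3.3]
gripper_width: 0.0108
shift cm [-0.39  0.02  2.29] spin -0.010579421694160374 | tcp [621.   10.2  54.5] yaw 176.79 F [ 0.7  0.2 -3.3] w 0.0108 t 23.375
```

View pics/s13.png

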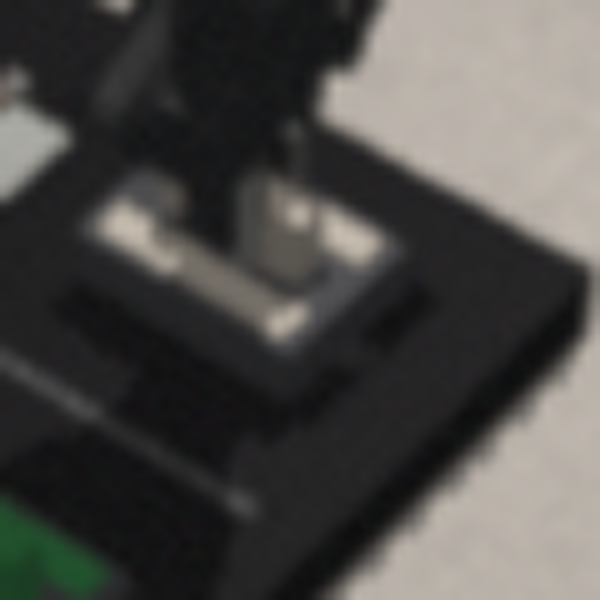

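View pics/t13.png

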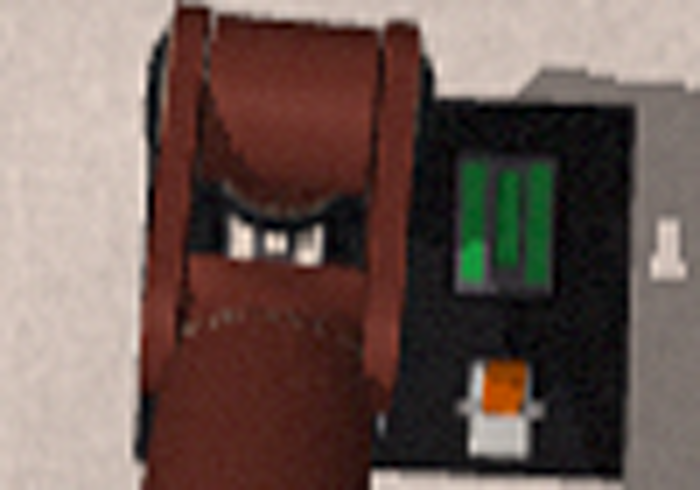

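Now free, with the TCP at x=621.0. I'll add 1 mm of +y, since Fy was also pushing that way, and lower again.

```bash
python3 -m pendant '{"xyz":[[0,0.1,0],[0,0.1,0.2],[0,0.1,0.4],[0,0.1,0.5],[0,0.1,0.5]],"spin":[0,0,0,0,0],"hand":[1,1,1,1,1]}';python3 -m pendant '{"xyz":[[0,0,0.2],[0,0,0.3],[0,0,0.3]],"spin":[0,0,0],"hand":[1,1,1]}'
```

```text
t: 24.1
eef_pos: [0.6222, 0.0112, 0.0514]
tool_rot: [3.142, -0.0, 3.086]
contact_force: [-0.5, -0.8, -1.6]
gripper_width: 0.0107
t: 24.48
eef_pos: [0.6226, 0.0112, 0.0484]
tool_rot: [-3.142, 0.001, 3.086]
contact_force: [2.7, 0.1, -3.0]
gripper_width: 0.0106
```

No resistance now, so I'll continue down.

```bash
python3 -m pendant '{"xyz":[[0,0,0.2],[0,0,0.4],[0,0,0.6],[0,0,0.6]],"spin":[0,0,0,0],"hand":[1,1,1,1]}';python3 -m pendant '{"xyz":[[0,0,0.3],[0,0,0.6],[0,0,0.6]],"spin":[0,0,0],"hand":[1,1,1]}';python3 -m pendant '{"xyz":[[0,0,0.2],[0,0,0.3],[0,0,0.3]],"spin":[0,0,0],"hand":[1,1,1]}'
```

```text
t: 24.98
eef_pos: [0.6226, 0.0111, 0.0423]
tool_rot: [-3.142, 0.001, 3.086]
contact_force: [2.8, -0.9, -1.8]
gripper_width: 0.0109
t: 25.35
eef_pos: [0.6226, 0.0111, 0.0362]
tool_rot: [-3.142, 0.001, 3.086]
contact_force: [4.6, -0.2, -2.0]
gripper_width: 0.0104
t: 25.72
eef_pos: [0.6226, 0.0112, 0.0335]
tool_rot: [-3.142, 0.001, 3.086]
contact_force: [4.3, 0.3, 0.0]
gripper_width: 0.0106
```

```bash
python3 -m pendant '{"xyz":[[-0.1,0,0.2],[-0.1,0,0.3],[-0.1,0,0.3]],"spin":[0,0,0],"hand":[1,1,1]}';python3 -m pendant '{"xyz":[[0,0,0.2],[0,0,0.2],[0,0,0.2]],"spin":[0,0,0],"hand":[1,1,1]}'
```

```text
t: 26.1
eef_pos: [0.6226, 0.011, 0.0315]
tool_rot: [-3.141, -0.003, 3.086]
contact_force: [-4.2, -0.9, 9.1]
gripper_width: 0.0107
t: 26.48
eef_pos: [0.6226, 0.011, 0.0314]
tool_rot: [-3.141, -0.003, 3.086]
contact_force: [-9.6, -0.6, 19.6]
gripper_width: 0.0108
```

```bash
python3 -m pendant '{"xyz":[[0.1,0,0.2],[0.1,0,0.2],[0.1,0,0.2]],"spin":[0,0,0],"hand":[1,1,1]}'
python3 - <<'E'
from h import *
f=grab('scene');cv2.imwrite('pics/s14.png',cv2.resize(f['color'][190:280,220:320,::-1],None,fx=7,fy=7,interpolation=cv2.INTER_CUBIC))
to([.6226,.011,.0316],176.8)
E
```

```text
t: 26.85
eef_pos: [0.6226, 0.0109, 0.0314]
tool_rot: [-3.141, -0.002, 3.086]
contact_force: [-11.5, -1.1, 26.4]
gripper_width: 0.0104
shift cm [ 0.    0.01 -0.02] spin 0.005303528655076661 | tcp [622.6  10.9  31.4] yaw 176.81 F [-12.   -0.5  25.7] w 0.0108 t 26.9
```

View pics/s14.png

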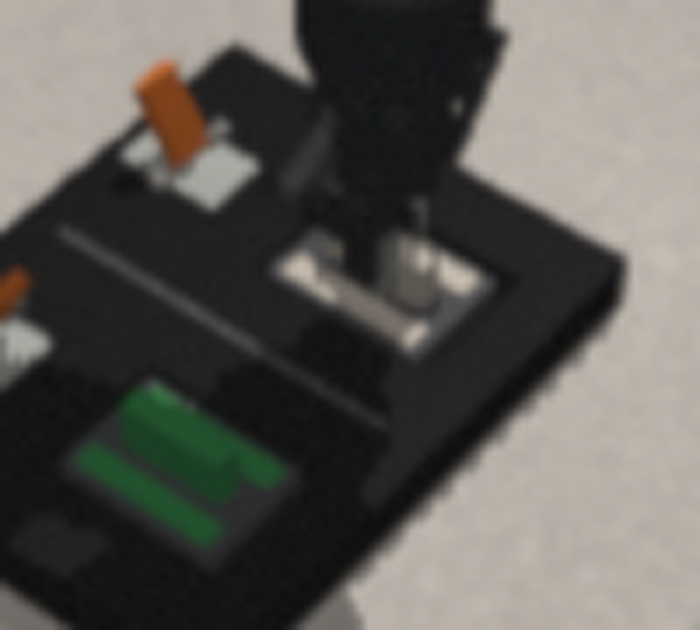

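White is seated: the TCP height matches red's seated 31.4–31.6 mm, under 26 N. I'll unload, release and retreat.

```bash
python3 -m pendant '{"xyz":[[0.05,0,-0.25],[0.05,0,-0.25],[0.05,0,-0.25],[0.05,0,-0.25],[0.05,0,-0.25],[0.05,0,-1.2],[0.05,0,-3],[0,0,-6],[0,0,-10],[0,0,-10]],"spin":[0,0,0,0,0,0,0,0,0,0],"hand":[1,0.4,0.2,0.2,0.2,0.2,0.2,0.5,1,1]}'
python3 - <<'E'
from h import *
f=grab('scene');cv2.imwrite('pics/s15.png',cv2.resize(f['color'][190:280,220:320,::-1],None,fx=7,fy=7,interpolation=cv2.INTER_CUBIC))
to([*dk(-.120,.065),.13],176.8)
E
```

```text
t: 28.15
eef_pos: [0.6258, 0.0109, 0.1331]
tool_rot: [-3.141, 0.011, 3.086]
contact_force: [0.7, -0.7, -0.3]
gripper_width: 0.0002
shift cm [15.5  -0.21 -0.06] spin 0.007705235801324761 | tcp [624.2  11.  130.4] yaw 176.81 F [0.4 1.1 0.4] w -0.0005 t 28.2
```

View pics/s15.png

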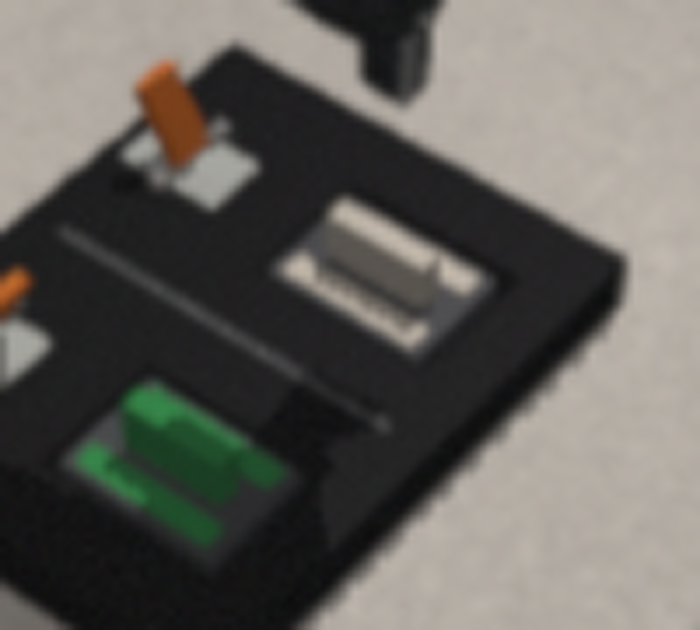

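White is flush and released. Next I'll go behind the left switch, on the robot's side, and push it on.

```bash
python3 -m pendant '{"xyz":[[4,0,0],[9,-0.1,0],[13,-0.2,0],[15.5,-0.2,0],[15.5,-0.2,0],[15.5,-0.2,0],[15.5,-0.2,3],[15.5,-0.2,5.5],[15.5,-0.2,7.5],[15.5,-0.2,8],[15.5,-0.2,8]],"spin":[0,0,0,0,0,0,0,0,0,0,0],"hand":[1,1,1,1,1,1,1,1,1,1,1]}'
python3 - <<'E'
from h import *
f=grab('scene');cv2.imwrite('pics/s16.png',cv2.resize(f['color'][170:270,180:320,::-1],None,fx=5,fy=5,interpolation=cv2.INTER_CUBIC))
to([*dk(-.079,.065),.049],176.8)
E
```

```text
t: 29.58
eef_pos: [0.4679, 0.0178, 0.0464]
tool_rot: [3.142, -0.0, 3.086]
contact_force: [-0.4, 0.5, 0.6]
gripper_width: -0.0001
shift cm [-4.2  -0.01 -0.19] spin 0.0020072942321576193 | tcp [468.3  17.7  47. ] yaw 176.8 F [-0.  -0.2  0.3] w 0.0001 t 29.625
```

View pics/s16.png

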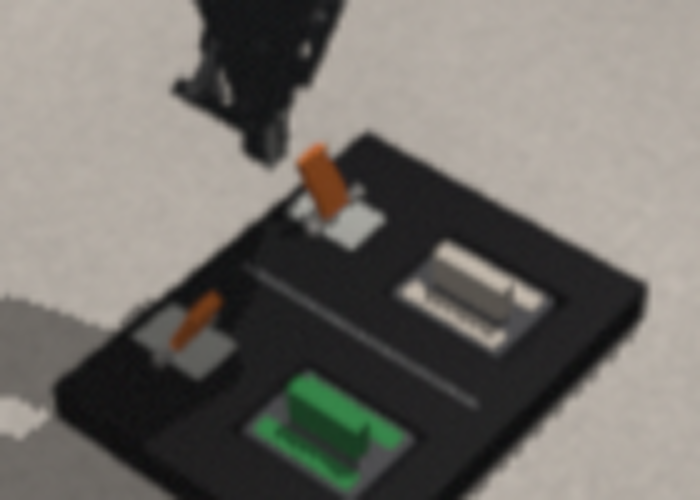

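The fingers are behind the left paddle. I'll push forward, raised by 2 mm.

```bash
python3 -m pendant '{"xyz":[[-1,0,-0.2],[-2,0,-0.2],[-3,0,-0.2],[-3.6,0,-0.2],[-4,0,-0.2],[-4.2,0,-0.2],[-4.2,0,-0.2]],"spin":[0,0,0,0,0,0,0],"hand":[1,1,1,1,1,1,1]}';python3 -m pendant '{"xyz":[[-0.2,0,0],[-0.3,0,0],[-0.3,0,0]],"spin":[0,0,0],"hand":[1,1,1]}';python3 -m pendant '{"xyz":[[-0.2,0,0],[-0.2,0,0]],"spin":[0,0],"hand":[1,1]}'
```

```text
t: 30.5
eef_pos: [0.5095, 0.0155, 0.0483]
tool_rot: [3.142, 0.001, 3.086]
contact_force: [-1.6, -0.4, 2.1]
gripper_width: -0.0001
t: 30.88
eef_pos: [0.5121, 0.0154, 0.048]
tool_rot: [3.142, -0.0, 3.086]
contact_force: [-2.4, 0.7, 2.0]
gripper_width: -0.0004
t: 31.12
eef_pos: [0.5139, 0.0153, 0.0478]
tool_rot: [3.142, -0.001, 3.086]
contact_force: [-3.6, 0.5, -0.3]
gripper_width: 0.0001
```

```bash
python3 -m pendant '{"xyz":[[-0.2,0,0],[-0.2,0,0]],"spin":[0,0],"hand":[1,1]}';python3 -m pendant '{"xyz":[[-0.2,0,0],[-0.2,0,0]],"spin":[0,0],"hand":[1,1]}'
```

```text
t: 31.38
eef_pos: [0.5144, 0.0152, 0.0476]
tool_rot: [-3.142, -0.005, 3.086]
contact_force: [-8.4, -0.4, 3.6]
gripper_width: -0.0001
t: 31.62
eef_pos: [0.5146, 0.0153, 0.0475]
tool_rot: [-3.141, -0.01, 3.086]
contact_force: [-14.9, -0.2, 8.5]
gripper_width: -0.0002
```

It's at the stop. I'll back off, go up and check everything.

```bash
python3 -m pendant '{"xyz":[[2,0,0],[4,0,0],[5,0,-3],[5,0,-8],[5,10,-12],[5,20,-15],[5,25,-17],[5,25,-17],[5,25,-17]],"spin":[0,0,0,0,0,0,0,0,0],"hand":[1,1,1,1,1,1,1,1,1]}'
python3 - <<'E'
from h import *
f=grab('scene','s17r.png');cv2.imwrite('pics/s17.png',cv2.resize(f['color'][130:340,100:370,::-1],None,fx=2.9,fy=2.9,interpolation=cv2.INTER_CUBIC))
f=grab('top');cv2.imwrite('pics/t17.png',cv2.resize(f['color'][110:230,180:400,::-1],None,fx=3.6,fy=3.6,interpolation=cv2.INTER_CUBIC))
s=r.sense();print(s['t'],s['eef_pos'],s['qd'].round(3))
E
```

```text
t: 32.75
eef_pos: [0.4837, 0.2709, 0.221]
tool_rot: [3.139, 0.005, 3.09]
contact_force: [-0.2, -0.6, 1.0]
gripper_width: 0.0004
32.85 [0.48306597 0.26871888 0.21935238] [-0.045 -0.01   0.054 -0.016  0.011 -0.012]
```

View pics/s17.png

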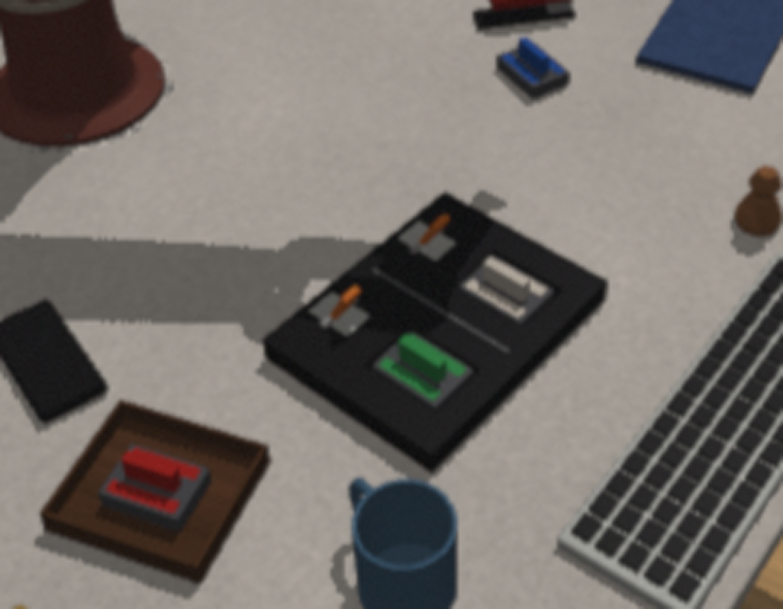

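View pics/t17.png

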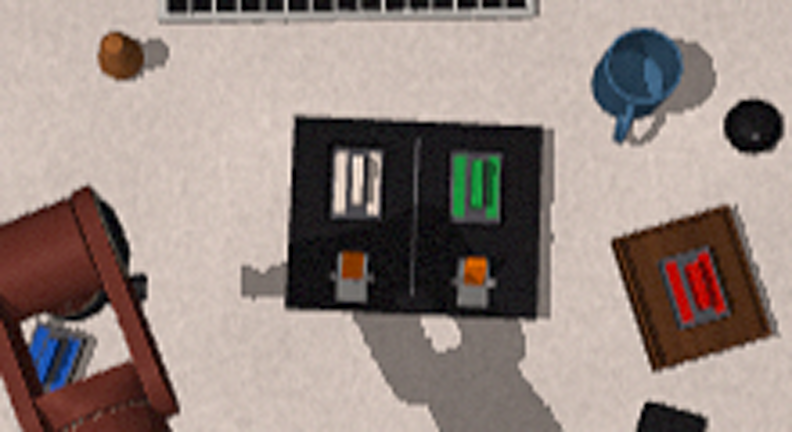

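```bash
python3 -m pendant '{"xyz":[[5,25,-17]],"spin":[0],"hand":[1]}' >/dev/null; python3 - <<'E'
from h import *
print(np.abs(r.sense()['qd']).max())
E
```

```text
0.7530684417605386
```

That row was relative to the new pose, so it nudged the arm further in free space. I'll hold and check.

```bash
python3 -m pendant '{"xyz":[[0,0,0],[0,0,0],[0,0,0],[0,0,0]],"spin":[0,0,0,0],"hand":[1,1,1,1]}'; python3 - <<'E'
from h import *
s=r.sense();print(np.abs(s['qd']).max(),s['contact_force'])
ticket.finish_job()
E
```

```text
t: 33.48
eef_pos: [0.4749, 0.3176, 0.2519]
tool_rot: [-3.141, -0.001, 3.084]
contact_force: [-0.3, -0.2, -0.3]
gripper_width: -0.0002
0.009086379305560445 [-0.25797575 -0.20645025 -0.32231054]
the job is handed in; nothing more can be done
```

The swap is done and the job was handed in at 33.5 s of the allowed 64 s; no verdict came back.

**What I did:** I flipped the left switch off and lifted the red cartridge out of the left bay. I then set it flat in the walnut tray and released it. The white cartridge went into the freed bay, pressed down with about 26 N, and I released it and pushed the left switch back on to its stop.

**Last checks:**
- **Cartridges and switches:** both camera views show white flush in the left bay and red flat and centred in the tray. Both paddles lean on, and the green cartridge and its switch look unmoved.
- **White's seating:** the TCP height with white pressed down (31.4 mm) matched its height when gripping red in the bay (31.6 mm). White's casing corners lie within about 1 pixel of where red's were at the start, which is a check by eye.
- **Bystanders:** those visible in the final pictures look unmoved by eye. I did not measure their positions again, and the stapler and notebook were only partly in view.

**What went wrong on the way:**
- The first two tries at inserting white hit the front chamfer, with up to 42 N vertical wrist force. White was 2–3 mm too far forward; moved back, it went in freely.
- One extra row before handing in moved the arm about 6 cm further than intended. It was in free space at z above 0.22 m and touched nothing.

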